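Test the microcentrifuge's lid hinge

ROBOT

A 6-joint arm with a two-finger parallel gripper is mounted at the origin on the work surface. World frame = base frame: x ahead of the robot, y to its left, z up, the work surface at z = 0. Lengths are in m, angles in rad, forces in N, time in s.
With the tool pointing down it reaches from about 0.275 to 0.75 m from the base axis. Payload 10.2 kg.
Tool frame: the origin (TCP) lies at the very end of the fingers, on their centre line; the grasp point (between the pads) lies 19 mm behind it; z points along the fingers, y is the direction in which the jaws open and shut (so a half turn about z gives the same grasp; the last joint's range is limited). The gripper opens to 85 mm and grips with 20 to 120 N. Pads are 22 mm wide; open, the fingers measure 114 mm over their backs; the gripper's body (76 mm by 85 mm) begins 54 mm behind the grasp point. The pads swing forward as they close: fully open they stand 13 mm farther back than shut.
Start: joints at [-1.407, 0.313, 1.498, -0, 1.331, -0.223], TCP at [0.198, -0.486, 0.231] pointing down, gripper open.
Joint ranges: [-2.94, 2.94], [-0.97, 2.17], [0.19, 2.56], [-1.23, 4.37], [0.02, 3.11], [-2.88, 2.88]. Speed limits (rad/s): [2.39, 2.39, 3.01, 3.14, 3.14, 3.14].

INTERFACE

Orientations are given as a 3x3 rotation matrix whose columns are the frame's x, y, z axes.
In Python, from workcell import r gives the robot as it stands.
- The arm moves only by the tool apply_moves, never from a script. Its argument "rows" is a list that holds one entry, the list of rows, each a list of 4 numbers: the shift along the tool's x, y, z in cm, then the turn about the tool's z in rad. A call has 1 to 5 rows; each row is the pose to reach, as a shift and turn from the pose commanded when the call began, along the tool's axes at that moment; what a row does not reach only later rows make up. A row lasts 1/12 s, in which the tool goes at most 41.7 mm and 7.16 degrees, less where a joint would pass 70% of its speed; a pose out of reach is approached as far as the arm can. A call with a gripper value outside its range is refused whole. "fingers" is the opening, from 0 (shut) to 1 (fully open), set as the call begins (left out, the last holds). The fingers move at their own pace and stop on an object; "force" is the grip in N (left out, the last holds). Time passes only in rows, so rows that repeat a pose let the fingers close. It gives the time, the measured TCP pose, the force and the opening at its end, in the units of the state.
- r.get_state(): the state, without advancing time (a new reading comes with each control period).
- r.get_image(name): name is "side" or "top"; returns a dict with "image" (420x560x3 uint8, red, green, blue), "intrinsics" (3x3 intrinsics, pixels), "R" (3x3) and "t" (3): a world point X has camera coordinates R X + t. Camera axes: x right, y down, z forward; pixel columns grow to the right and rows downward; lengths in m; the calibration is good to about 2 mm. A picture is of the moment at which its call begins. There is no depth.
- r.sign_off(): hands the job in, once; it reports no verdict.
The state is a dict: "time_s": time; "joint_pos": joint angles; "qvel": joint speeds; "joint_efforts": joint torques, N m; "ee_pos": TCP position; "orientation": TCP orientation; "wrist_force": force on the tool from outside, world axes, zero at the start; "moment": the same for the moment, N m; "gripper_width": finger opening in m.
Only numpy, scipy, OpenCV 4.12 (cv2) and the standard library are available. Lean on these libraries where they do the work, as an engineer would, in place of code of your own. Each camera call takes 0.05 s, during which the arm holds its last target. There are 200 camera calls.

TASK

The friction hinge of the microcentrifuge, the wider instrument with the round window in its lid, has just been tightened. Lift its lid by the handle to about half open, 45 degrees, then let go, take the hand away and watch for two seconds that it stays up by itself; leave it standing like that. Do not open the lid of the dry-block heater beside it.

Things in the scene. Friction and masses are not known exactly. Their poses are not given: they have to be found in the camera images.
- centrifuge: Microcentrifuge: light grey housing fixed on the bench, 200 deep (x), 190 wide, 110 mm tall; its lid has a round dark window 90 mm across. Origin: centre of its underside, on the bench. Own x points from the front (display, dial, lid handle; roughly towards the robot, yaw within 0.4 rad) to the back, z up. Hinge line along y, 85 mm behind the origin (+x), 112 mm up. Stands left or right.
- centrifuge_handle (a point): Middle of its lid's handle: round steel bar 12 mm thick, parallel to the hinge, between two posts (78 mm free), its centre 42 mm above the lid's top, 12 mm in from the front edge; from the hinge line 168 mm along the lid and 58 mm square to it. Grip from above, fingers closing along the housing's x; the bar can turn between them, so the hand can stay pointing down. Lid 180 x 178 x 16 mm.
- centrifuge_lid (a joint): Lid angle of the microcentrifuge in rad: 0 shut, growing as the front edge goes up and back; 0.785 is half open (45 degrees), stop at 1.6. Starts shut or ajar by up to 0.15. The stiff hinge takes about 4 to 5 N at the handle to lift and should hold the lid (about 0.25 kg) at whatever angle it is left.
- heater_lid (a joint): Lid angle of the other instrument, a dry-block heater, in rad: 0 shut, starts at 0 to 0.15; not to be opened. Same make, depth, height, handle and hinge as the microcentrifuge, but narrower (150 mm), and its lid is plain, without a window. It stands on the other side of the bench's middle.

How it is judged:
On the way, in this order (a step that is already met when the one before it is completed fails the run):
1. the microcentrifuge's lid is lifted by the hand beyond 0.3 rad (value of joint centrifuge_lid above 0.3 rad and contact force between the fingers and centrifuge above 0.2 N), for 0.1 s.
2. with nothing of the robot touching the instrument, the lid stays still between 30 and 60 degrees for 1.8 s (value of joint centrifuge_lid between 0.52 and 1.05 rad and velocity of joint centrifuge_lid between -0.05 and 0.05 rad/s and contact force between each of the fingers, the arm and centrifuge below 0.1 N), for 1.8 s.
At the end, for the whole second after the job is handed in: The microcentrifuge's lid stands still by itself between 30 and 60 degrees (0.52 to 1.05 rad), untouched by the robot, and the heater's lid has not been opened (below 0.25 rad) (all of step 2 and value of joint heater_lid below 0.25 rad).
It fails at once if the heater's lid is opened beyond 0.25 rad (value of joint heater_lid above 0.25 rad).
It also fails if it takes over 40 s, if anything falls off the work surface, if the arm or the gripper's body presses on something with over 40 N, if the wrist force passes 120 N, or if a joint passes its speed limit or range.

## Working session

There is one attempt and no reset: what is moved stays moved. The work goes in short steps, Python scripts to look and compute and a tool call to move; the robot and the scene stay as the last step left them, time stands still between calls to the robot, and variables do not carry over. Pictures are saved under pics/ and viewed, about 8 in all and at most 12, crops included, and the job is handed in when it is done.

Besides the shell and the picture viewer there is one more tool, called after "Request:" by a JSON object that holds its "api" and its "payload", one argument or row to a line. apply_moves: Moves the arm, as the interface text tells. Its arguments: {"type":"object","properties":{"rows":{"type":"array","items":{"type":"array","items":{"type":"array","items":{"type":"number"}}}},"fingers":{"type":"number"},"force":{"type":"number"}},"required":["rows"]}

```bash
mkdir -p pics; python3 - <<'E'
from workcell import r
import cv2,numpy as np
for n in("top","side"):
    d=r.get_image(n);cv2.imwrite(f"pics/{n}0.png",d["image"][:,:,::-1])
    print(n,d["intrinsics"],d["R"],d["t"])
s=r.get_state();print(s["time_s"],s["ee_pos"],s["orientation"])
E
```

```text
top [[475.66203645   0.         274.88923268]
 [  0.         475.66203645 213.66811733]
 [  0.           0.           1.        ]] [[-0.02203558 -0.99975045 -0.00366975]
 [-0.99307995  0.02231178 -0.11530133]
 [ 0.11535444  0.00110362 -0.99332378]] [0.01297415 0.6290917  0.92346403]
side [[420.52898206   0.         281.42952594]
 [  0.         420.52898206 204.36060879]
 [  0.           0.           1.        ]] [[-0.61612372  0.78752906  0.01376712]
 [ 0.69264157  0.55004496 -0.46658139]
 [-0.37501894 -0.27793618 -0.88437112]] [ 0.38143377 -0.33519043  1.07360995]
0.1 [ 0.19800205 -0.48599729  0.23081511] [[ 9.26119646e-01  3.77229860e-01 -1.86221282e-04]
 [ 3.77229832e-01 -9.26119044e-01  1.08161236e-03]
 [ 2.35553403e-04 -1.07195068e-03 -9.99999398e-01]]
```

View pics/top0.png

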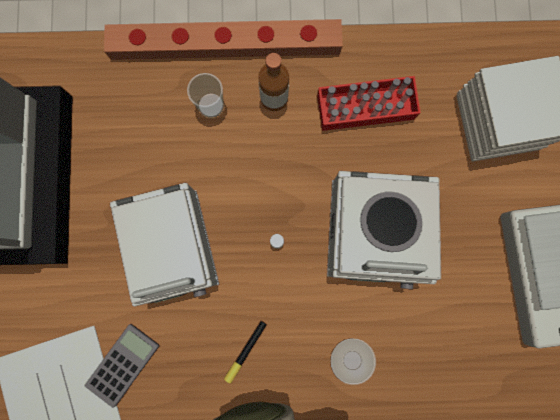

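View pics/side0.png

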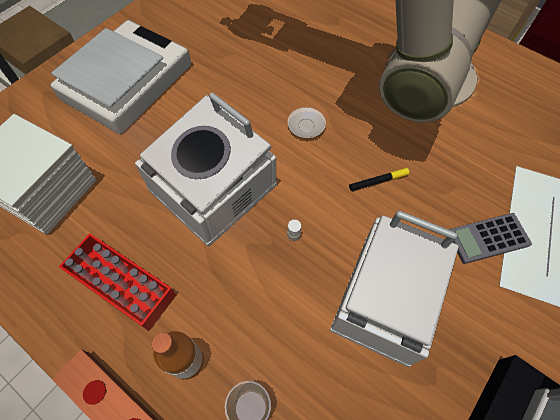

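The top view shows the centrifuge (round window) on the right, with its handle around (395,268). The heater is on the left. In the side view the centrifuge handle runs from about (212,97) to (250,132). I'll zoom in on both.

```bash
python3 - <<'E'
import cv2,numpy as np
a=cv2.imread("pics/top0.png")[165:295,320:450];b=cv2.imread("pics/side0.png")[80:210,130:260]
f=lambda i:cv2.resize(i,(400,400),interpolation=cv2.INTER_CUBIC)
cv2.imwrite("pics/zoom.png",np.hstack([f(a),f(b)]))
E
```

```text
(no output)
```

View pics/zoom.png

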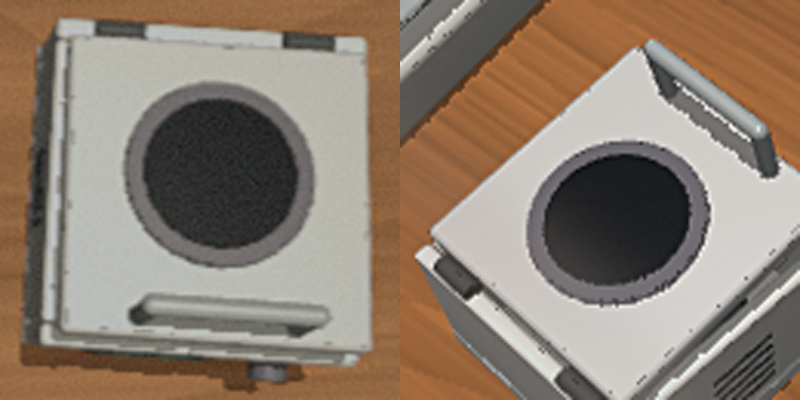

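```bash
cat > m.py <<'E'
import numpy as np
from workcell import r
from scipy.optimize import least_squares
def cams():return {n:r.get_image(n) for n in("top","side")}
def proj(d,X):
    c=d["R"]@X+np.array(d["t"]);p=d["intrinsics"]@c;return p[:2]/p[2]
def lidpt(p,s,y,h):
    x0,y0,yaw,a=p[:4]
    X=np.array([.085-s*np.cos(a)+h*np.sin(a),y,.112+s*np.sin(a)+h*np.cos(a)])
    c,q=np.cos(yaw),np.sin(yaw)
    return np.array([x0+c*X[0]-q*X[1],y0+q*X[0]+c*X[1],X[2]])
E
python3 - <<'E'
from m import *
D=cams();k=3.077
T=lambda u,v:(320+u/k,165+v/k);S=lambda u,v:(130+(u-400)/k,80+v/k)
def res(p):
    L=p[4];w=p[5]
    o=[("top",(.168,L,.058),T(145,304)),("top",(.168,-L,.058),T(330,315)),
       ("side",(.168,-L,.058),S(650,45)),("side",(.168,L,.058),S(765,130)),
       ("top",(w,0,.017),T(220,173)),("side",(w,0,.017),S(620,222)),
       ("top",(.18,.089,.016),T(65,331)),("top",(.18,-.089,.016),T(370,350)),
       ("top",(0,.089,.016),T(70,38)),("top",(0,-.089,.016),T(368,52)),
       ("side",(0,-.089,.016),S(432,235))]
    return np.concatenate([proj(D[n],lidpt(p,*q))-px for n,q,px in o])
f=least_squares(res,[.45,-.25,0,0.05,.045,.09],loss="soft_l1")
p=f.x;print(p);print(res(p).round(1).reshape(-1,2).tolist())
h=lidpt(p,.168,0,.058);print("handle",h,"at45",lidpt([*p[:3],.785],.168,0,.058))
s=r.get_state();R=np.array(s["orientation"]);print("yaw of tool y",np.arctan2(R[1,1],R[0,1]))
g=h+[0,0,-.019]
print("tool shift to TCP target(cm)",R.T@(g-s["ee_pos"])*100, np.hypot(*h[:2]))
E
```

```text
[ 0.59298815 -0.2083691  -0.07922367  0.1238595   0.04932776  0.08147924]
[[-0.0, 0.6], [-1.0, 0.4], [-0.4, -0.9], [0.0, 0.3], [-0.8, -0.1], [-0.7, -1.3], [-1.4, 0.6], [1.4, 0.3], [-0.6, -2.0], [-0.5, -1.1], [-2.5, -3.0]]
handle [ 0.51867448 -0.20246935  0.19031091] at45 [ 0.60012034 -0.20893532  0.27177515]
yaw of tool y -1.1840478880265768
tool shift to TCP target(cm) [ 40.396663   -14.1672339    5.98333244] 0.5567917486364381
```

Request:
{"api": "apply_moves", "payload": {
  "rows": [
    [[40.4,-14.2,-2.5,-1.105],[40.4,-14.2,-2.5,-1.105],[40.4,-14.2,-2.5,-1.105],[40.4,-14.2,-2.5,-1.105],[40.4,-14.2,-2.5,-1.105]]
  ],
  "fingers": 1,
  "force": 40
}}

```text
time_s: 0.62
ee_pos: [0.3548, -0.3467, 0.2436]
orientation: [[0.525, 0.851, 0.0], [0.851, -0.525, 0.0], [0.0, -0.0, -1.0]]
wrist_force: [0.9, 0.2, 0.2]
gripper_width: 0.0851
```

```bash
cat > go.py <<'E'
import sys
from m import *
s=r.get_state();R=np.array(s["orientation"]);t=np.array(eval(sys.argv[1]))
d=-.0792-np.arctan2(R[1,1],R[0,1]); d=(d+np.pi/2)%np.pi-np.pi/2
print(s["time_s"],np.round(s["ee_pos"],4),"shift",(R.T@(t-s["ee_pos"])*100).round(2),"turn",round(-d,3),"w",s["gripper_width"],"F",np.round(s["wrist_force"],1),"Rz",R[:,2].round(3),"y",R[:,1].round(3))
E
python3 go.py "[.5187,-.2025,.256]"
```

```text
0.6167 [ 0.3548 -0.3467  0.2436] shift [20.88  6.36 -1.24] turn -0.474 w 0.08513929489481337 F [0.9 0.2 0.2] Rz [ 0.  0. -1.] y [ 0.851 -0.525 -0.   ]
```

Request:
{"api": "apply_moves", "payload": {
  "rows": [
    [[20.0,6.1,-1.2,-0.47],[20.0,6.1,-1.2,-0.47],[20.0,6.1,-1.2,-0.47],[20.0,6.1,-1.2,-0.47],[20.0,6.1,-1.2,-0.47]]
  ]
}}

```text
time_s: 1.03
ee_pos: [0.5119, -0.21, 0.2555]
orientation: [[0.084, 0.996, -0.0], [0.996, -0.084, 0.0], [-0.0, -0.0, -1.0]]
wrist_force: [0.8, -1.3, -0.4]
gripper_width: 0.0852
```

Request:
{"api": "apply_moves", "payload": {
  "rows": [
    [[0,0,0,0],[0,0,0,0],[0,0,0,0]]
  ]
}}

```text
time_s: 1.28
ee_pos: [0.5103, -0.212, 0.255]
orientation: [[0.089, 0.996, -0.001], [0.996, -0.089, 0.0], [0.0, -0.001, -1.0]]
wrist_force: [0.2, -0.9, 0.3]
gripper_width: 0.0854
```

```bash
python3 go.py "[.5187,-.2025,.1713]"; python3 - <<'E'
from m import *
import cv2
D=cams();f=lambda i:cv2.resize(i[:,:,::-1],(400,400),interpolation=cv2.INTER_CUBIC)
cv2.imwrite("pics/z2.png",np.hstack([f(D["top"]["image"][165:295,320:450]),f(D["side"]["image"][40:210,110:280])]))
E
```

```text
1.2833 [ 0.5103 -0.212   0.255 ] shift [1.02 0.76 8.37] turn -0.01 w 0.0853943337438096 F [ 0.2 -0.9  0.3] Rz [-0.001  0.    -1.   ] y [ 0.996 -0.089 -0.001]
```

View pics/z2.png

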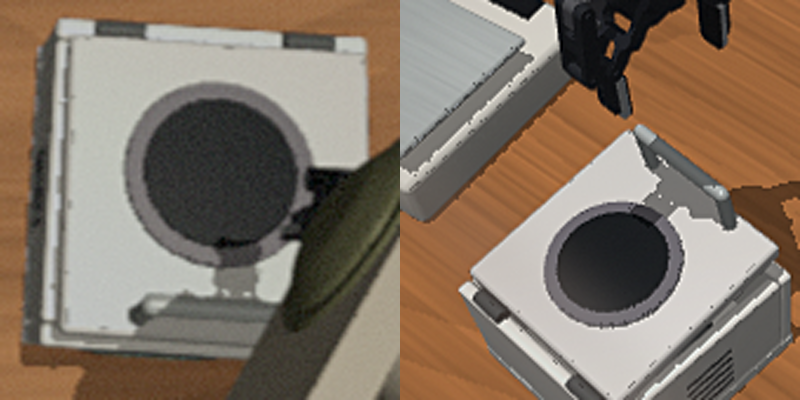

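The fingers straddle the handle line about 6 cm above the bar. I'll centre them and descend.

Request:
{"api": "apply_moves", "payload": {
  "rows": [
    [[1.0,0.8,2.0,-0.01],[1.0,0.8,4.0,-0.01],[1.0,0.8,6.0,-0.01],[1.0,0.8,8.0,-0.01],[1.0,0.8,8.4,-0.01]]
  ]
}}

```text
time_s: 1.8
ee_pos: [0.5177, -0.2029, 0.1684]
orientation: [[0.081, 0.997, -0.004], [0.997, -0.081, 0.003], [0.002, -0.005, -1.0]]
wrist_force: [-0.5, -0.6, 0.4]
gripper_width: 0.0854
```

Request:
{"api": "apply_moves", "payload": {
  "rows": [
    [[0,0,0,0],[0,0,0,0]]
  ]
}}

```text
time_s: 1.97
ee_pos: [0.5195, -0.2035, 0.1725]
orientation: [[0.08, 0.997, 0.001], [0.997, -0.08, -0.001], [-0.001, 0.001, -1.0]]
wrist_force: [-0.4, -0.3, -0.0]
gripper_width: 0.0854
```

```bash
python3 go.py "[.5187,-.2025,.1713]"; python3 - <<'E'
from m import *
import cv2
D=cams();f=lambda i:cv2.resize(i[:,:,::-1],(400,400),interpolation=cv2.INTER_CUBIC)
cv2.imwrite("pics/z3.png",np.hstack([f(D["top"]["image"][165:295,320:450]),f(D["side"]["image"][60:180,150:270])]))
E
```

```text
1.9667 [ 0.5195 -0.2035  0.1725] shift [ 0.09 -0.09  0.12] turn -0.001 w 0.08535394587713056 F [-0.4 -0.3 -0. ] Rz [ 0.001 -0.001 -1.   ] y [ 0.997 -0.08   0.001]
```

View pics/z3.png

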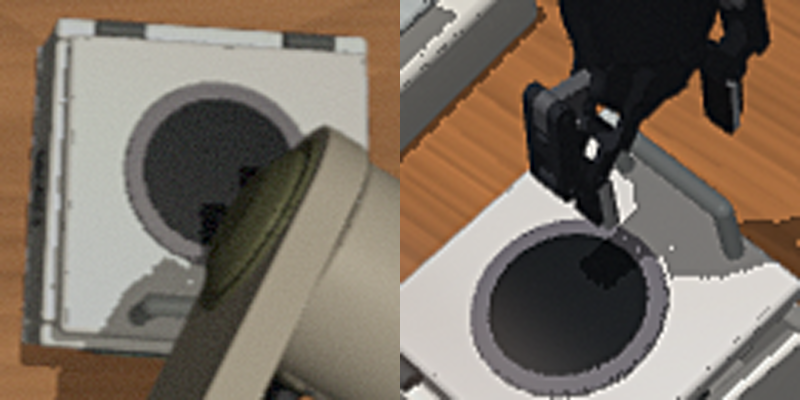

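The bar lies between the fingers, with no contact so far. Closing.

Request:
{"api": "apply_moves", "payload": {
  "rows": [
    [[0,0,0.1,0],[0,0,0.1,0],[0,0,0.1,0],[0,0,0.1,0],[0,0,0.1,0]]
  ],
  "fingers": 0,
  "force": 30
}}

```text
time_s: 2.48
ee_pos: [0.5196, -0.2026, 0.1705]
orientation: [[0.079, 0.997, 0.0], [0.997, -0.079, -0.0], [-0.0, 0.0, -1.0]]
wrist_force: [-0.5, -0.1, -0.2]
gripper_width: 0.0258
```

Request:
{"api": "apply_moves", "payload": {
  "rows": [
    [[0,0,0,0],[0,0,0,0],[0,0,0,0],[0,0,0,0],[0,0,0,0]]
  ]
}}

```text
time_s: 2.9
ee_pos: [0.52, -0.2026, 0.1704]
orientation: [[0.079, 0.997, 0.001], [0.997, -0.079, -0.0], [-0.0, 0.001, -1.0]]
wrist_force: [4.7, -0.7, -3.6]
gripper_width: 0.0109
```

```bash
python3 - <<'E'
from m import *
s=r.get_state();R=np.array(s["orientation"]);e=np.array(s["ee_pos"]);print(s["time_s"],e,s["gripper_width"],s["wrist_force"])
p=[.593,-.2084,-.0792]
h0=lidpt([*p,.124],.168,0,.058)
for a in np.arange(.16,.85,.04):
    d=R.T@(lidpt([*p,a],.168,0,.058)-h0)*100;print(round(a,2),d.round(2))
E
```

```text
2.9 [ 0.51997889 -0.20262004  0.17035366] 0.010948548263122105 [ 4.7045381  -0.66086261 -3.62395669]
0.16 [-0.    0.29 -0.57]
0.2 [-0.    0.64 -1.19]
0.24 [-0.    1.02 -1.79]
0.28 [-0.    1.41 -2.38]
0.32 [-0.    1.83 -2.95]
0.36 [-0.    2.28 -3.51]
0.4 [-0.    2.74 -4.05]
0.44 [-0.    3.23 -4.57]
0.48 [-0.    3.74 -5.06]
0.52 [-0.    4.26 -5.54]
0.56 [-0.    4.81 -6.  ]
0.6 [-0.    5.37 -6.43]
0.64 [-0.    5.95 -6.84]
0.68 [-0.    6.55 -7.23]
0.72 [-0.    7.16 -7.6 ]
0.76 [-0.    7.78 -7.94]
0.8 [-0.    8.42 -8.25]
0.84 [-0.    9.07 -8.54]
```

The grip is on the bar (10.9 mm). I'll lift along the arc.

Request:
{"api": "apply_moves", "payload": {
  "rows": [
    [[0,0.3,-0.6,0],[0,0.64,-1.2,0],[0,1.0,-1.8,0],[0,1.4,-2.4,0],[0,1.8,-2.95,0]]
  ]
}}

```text
time_s: 3.32
ee_pos: [0.5373, -0.2041, 0.1991]
orientation: [[0.079, 0.997, -0.002], [0.997, -0.079, 0.001], [0.0, -0.002, -1.0]]
wrist_force: [4.5, -3.4, -10.7]
gripper_width: 0.0107
```

```bash
python3 go.py "[.5187,-.2025,.1713]"
```

```text
3.3167 [ 0.5373 -0.2041  0.1991] shift [ 0.01 -1.86  2.78] turn -0.0 w 0.01073261134717663 F [  4.5  -3.4 -10.7] Rz [-0.002  0.001 -1.   ] y [ 0.997 -0.079 -0.002]
```

Request:
{"api": "apply_moves", "payload": {
  "rows": [
    [[0,0.45,-0.56,0],[0,0.91,-1.1,0],[0,1.4,-1.62,0],[0,1.91,-2.11,0],[0,2.43,-2.59,0]]
  ]
}}

```text
time_s: 3.73
ee_pos: [0.5618, -0.2063, 0.2262]
orientation: [[0.079, 0.997, -0.001], [0.997, -0.079, -0.0], [-0.001, -0.001, -1.0]]
wrist_force: [0.2, -5.8, -8.2]
gripper_width: 0.0109
```

Request:
{"api": "apply_moves", "payload": {
  "rows": [
    [[0,0.55,-0.46,0],[0,1.11,-0.89,0],[0,1.69,-1.3,0],[0,2.29,-1.69,0],[0,2.9,-2.06,0]]
  ]
}}

```text
time_s: 4.15
ee_pos: [0.5903, -0.2089, 0.2476]
orientation: [[0.079, 0.997, -0.002], [0.997, -0.079, -0.001], [-0.001, -0.002, -1.0]]
wrist_force: [-3.6, -5.1, -3.5]
gripper_width: 0.0107
```

Request:
{"api": "apply_moves", "payload": {
  "rows": [
    [[0,0.62,-0.34,0],[0,1.26,-0.65,0],[0,1.26,-0.65,0],[0,1.26,-0.65,0]]
  ]
}}

```text
time_s: 4.48
ee_pos: [0.6036, -0.2101, 0.2549]
orientation: [[0.079, 0.997, 0.002], [0.997, -0.079, -0.003], [-0.003, 0.002, -1.0]]
wrist_force: [-1.4, -6.1, 0.8]
gripper_width: 0.0107
```

```bash
cat > shot.py <<'E'
import sys,cv2
from m import *
D=cams();f=lambda i:cv2.resize(i[:,:,::-1],(400,400),interpolation=cv2.INTER_CUBIC)
cv2.imwrite(sys.argv[1],np.hstack([f(D["top"]["image"][145:305,300:460]),f(D["side"]["image"][30:230,110:310])]))
p=[.593,-.2084,-.0792]
k=.4; 
for a in(0.5,.6,.7,.8,.9):
    o=[]
    for n,q in(("top",(.168,.049,.058)),("top",(.168,-.049,.058)),("top",(0.18,.089,.016)),("side",(.168,.049,.058)),("side",(.168,-.049,.058)),("side",(.18,.089,.016)),("side",(.0815,0,.016))):
        u=proj(D[n],lidpt([*p,a],*q)); o.append(((u-[300,145])*2.5 if n=="top" else (u-[110,30])*2+[400,0]).round().astype(int).tolist())
    print(a,o)
E
python3 go.py "[.5187,-.2025,.1713]";python3 shot.py pics/z4.png
```

```text
4.4833 [ 0.6036 -0.2101  0.2549] shift [ 0.11 -8.54  8.34] turn -0.0 w 0.010738176119005861 F [-1.4 -6.1  0.8] Rz [ 0.002 -0.003 -1.   ] y [ 0.997 -0.079  0.002]
0.5 [[187, 234], [343, 243], [114, 280], [639, 172], [559, 110], [701, 200], [565, 235]]
0.6 [[191, 211], [349, 220], [118, 263], [626, 172], [545, 109], [692, 197], [559, 234]]
0.7 [[195, 185], [355, 194], [122, 243], [611, 175], [529, 111], [681, 195], [552, 235]]
0.8 [[199, 158], [361, 167], [125, 220], [594, 179], [512, 114], [668, 196], [545, 236]]
0.9 [[202, 130], [365, 139], [129, 195], [577, 186], [494, 119], [654, 198], [538, 239]]
```

View pics/z4.png

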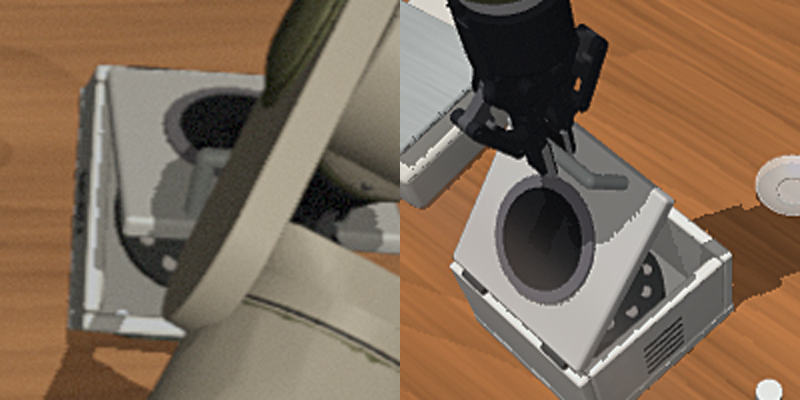

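The lid stands at about 0.8 rad: its near front corner is at (668,196), as predicted for that angle. I'll open the fingers part-way, because the front finger faces the lid edge, and then go straight up.

Request:
{"api": "apply_moves", "payload": {
  "rows": [
    [[0,0,0,0],[0,0,0,0],[0,0,0,0],[0,0,0,0],[0,0,0,0]]
  ],
  "fingers": 0.42
}}

```text
time_s: 5.0
ee_pos: [0.6032, -0.209, 0.253]
orientation: [[0.079, 0.997, 0.0], [0.997, -0.079, 0.0], [0.0, 0.0, -1.0]]
wrist_force: [-0.1, -0.0, -0.2]
gripper_width: 0.0355
```

```bash
python3 go.py "[.5187,-.2025,.1713]";python3 shot.py pics/z5.png
```

```text
5.0 [ 0.6032 -0.209   0.253 ] shift [-0.02 -8.48  8.17] turn 0.001 w 0.035547726684419474 F [-0.1 -0.  -0.2] Rz [ 0.  0. -1.] y [ 0.997 -0.079  0.   ]
0.5 [[187, 234], [343, 243], [114, 280], [639, 172], [559, 110], [701, 200], [565, 235]]
0.6 [[191, 211], [349, 220], [118, 263], [626, 172], [545, 109], [692, 197], [559, 234]]
0.7 [[195, 185], [355, 194], [122, 243], [611, 175], [529, 111], [681, 195], [552, 235]]
0.8 [[199, 158], [361, 167], [125, 220], [594, 179], [512, 114], [668, 196], [545, 236]]
0.9 [[202, 130], [365, 139], [129, 195], [577, 186], [494, 119], [654, 198], [538, 239]]
```

View pics/z5.png

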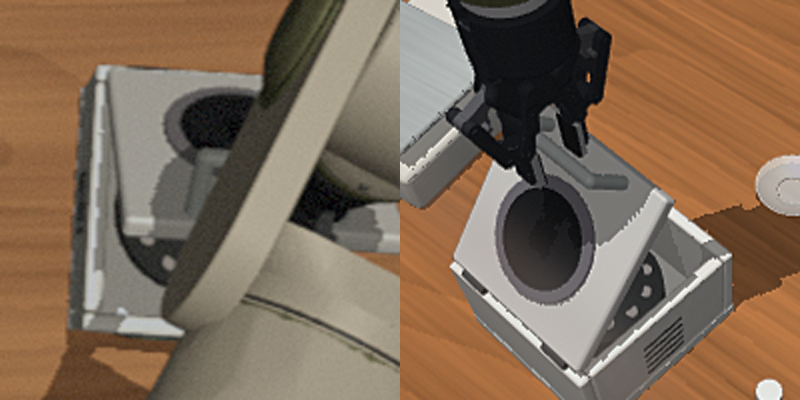

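The fingers are clear on both sides of the bar, the wrist force is about 0 and the lid hasn't moved. Going straight up.

Request:
{"api": "apply_moves", "payload": {
  "rows": [
    [[0,0,-1,0],[0,0,-2.5,0],[0,0,-4.5,0],[0,0,-6.5,0],[0,0,-8.5,0]]
  ]
}}

```text
time_s: 5.52
ee_pos: [0.603, -0.2091, 0.3398]
orientation: [[0.079, 0.997, 0.001], [0.997, -0.079, -0.0], [-0.0, 0.001, -1.0]]
wrist_force: [0.1, 0.1, 0.1]
gripper_width: 0.036
```

Request:
{"api": "apply_moves", "payload": {
  "rows": [
    [[0,-3,-2,0],[0,-6,-4,0],[0,-9,-4,0],[0,-12,-4,0],[0,-15,-4,0]]
  ]
}}

```text
time_s: 5.93
ee_pos: [0.4522, -0.197, 0.3788]
orientation: [[0.079, 0.997, 0.001], [0.997, -0.079, -0.001], [-0.001, 0.001, -1.0]]
wrist_force: [0.1, -0.3, -0.5]
gripper_width: 0.0355
```

Request:
{"api": "apply_moves", "payload": {
  "rows": [
    [[0,0,0,0],[0,0,0,0],[0,0,0,0],[0,0,0,0],[0,0,0,0]]
  ]
}}

```text
time_s: 6.35
ee_pos: [0.4543, -0.1975, 0.3776]
orientation: [[0.078, 0.997, -0.0], [0.997, -0.078, 0.0], [0.0, -0.0, -1.0]]
wrist_force: [0.3, -0.6, -0.3]
gripper_width: 0.0359
```

```bash
python3 go.py "[.5187,-.2025,.1713]";python3 shot.py pics/z6.png >/dev/null
```

```text
6.35 [ 0.4543 -0.1975  0.3776] shift [-0.    6.46 20.63] turn 0.001 w 0.03585870146402738 F [ 0.3 -0.6 -0.3] Rz [-0.  0. -1.] y [ 0.997 -0.078 -0.   ]
```

View pics/z6.png

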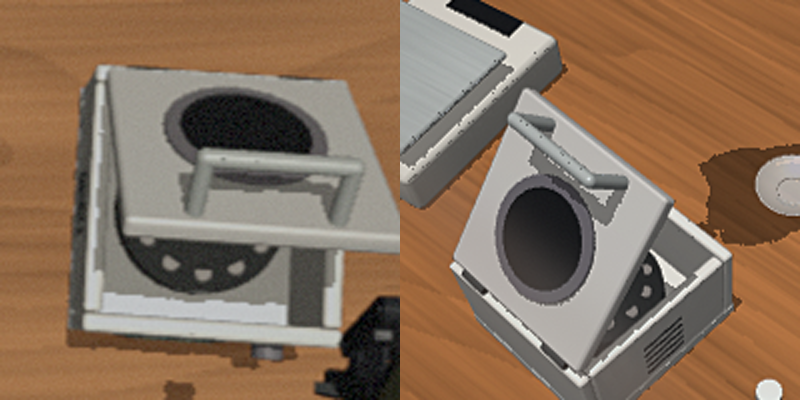

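The lid stands untouched. The handle ends at (202,157) and (358,163) match 0.8 rad. Now I'll wait over two seconds and compare.

Request:
{"api": "apply_moves", "payload": {
  "rows": [
    [[0,0,0,0],[0,0,0,0],[0,0,0,0],[0,0,0,0],[0,0,0,0]]
  ]
}}

```text
time_s: 6.87
ee_pos: [0.4537, -0.1974, 0.3779]
orientation: [[0.079, 0.997, -0.0], [0.997, -0.079, 0.0], [-0.0, -0.0, -1.0]]
wrist_force: [0.0, -0.4, -0.5]
gripper_width: 0.0354
```

Request:
{"api": "apply_moves", "payload": {
  "rows": [
    [[0,0,0,0],[0,0,0,0],[0,0,0,0],[0,0,0,0],[0,0,0,0]]
  ]
}}

```text
time_s: 7.28
ee_pos: [0.4536, -0.1974, 0.3779]
orientation: [[0.079, 0.997, -0.0], [0.997, -0.079, 0.0], [0.0, -0.0, -1.0]]
wrist_force: [0.3, 0.9, 0.7]
gripper_width: 0.0359
```

Request:
{"api": "apply_moves", "payload": {
  "rows": [
    [[0,0,0,0],[0,0,0,0],[0,0,0,0],[0,0,0,0],[0,0,0,0]]
  ]
}}

```text
time_s: 7.7
ee_pos: [0.4537, -0.1974, 0.3779]
orientation: [[0.079, 0.997, 0.0], [0.997, -0.079, 0.0], [0.0, 0.0, -1.0]]
wrist_force: [-0.1, -0.5, -0.6]
gripper_width: 0.0357
```

Request:
{"api": "apply_moves", "payload": {
  "rows": [
    [[0,0,0,0],[0,0,0,0],[0,0,0,0],[0,0,0,0],[0,0,0,0]]
  ]
}}

```text
time_s: 8.12
ee_pos: [0.4537, -0.1974, 0.3779]
orientation: [[0.079, 0.997, 0.0], [0.997, -0.079, -0.0], [-0.0, 0.0, -1.0]]
wrist_force: [-1.0, -0.6, -0.5]
gripper_width: 0.036
```

Request:
{"api": "apply_moves", "payload": {
  "rows": [
    [[0,0,0,0],[0,0,0,0],[0,0,0,0],[0,0,0,0],[0,0,0,0]]
  ]
}}

```text
time_s: 8.53
ee_pos: [0.4536, -0.1974, 0.3779]
orientation: [[0.079, 0.997, -0.0], [0.997, -0.079, 0.0], [0.0, -0.0, -1.0]]
wrist_force: [0.7, -0.1, -0.3]
gripper_width: 0.036
```

Request:
{"api": "apply_moves", "payload": {
  "rows": [
    [[0,0,0,0],[0,0,0,0],[0,0,0,0],[0,0,0,0],[0,0,0,0]]
  ]
}}

```text
time_s: 8.95
ee_pos: [0.4536, -0.1974, 0.3779]
orientation: [[0.079, 0.997, -0.0], [0.997, -0.079, 0.0], [0.0, -0.0, -1.0]]
wrist_force: [-0.5, -0.3, -0.1]
gripper_width: 0.0356
```

```bash
python3 shot.py pics/z7.png >/dev/null; python3 - <<'E'
import cv2,numpy as np
from workcell import r
a=cv2.imread("pics/z6.png").astype(int);b=cv2.imread("pics/z7.png").astype(int)
d=abs(a-b).max(2);print(r.get_state()["time_s"])
for n,q in(("lid top",d[60:240,100:400]),("lid side",d[80:370,450:680])):print(n,q.mean(),(q>40).sum())
E
```

```text
9.05
lid top 3.3985 0
lid side 0.939175412293853 0
```

View pics/z7.png

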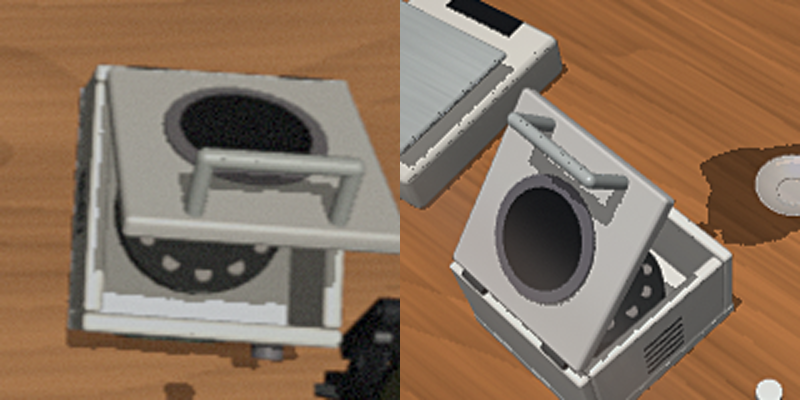

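Over 2.6 s the lid hasn't moved: the handle ends are still at (202,157) and (358,163), and no lid pixel differs beyond noise. Handing in.

```bash
python3 -c "
from workcell import r
print(r.sign_off())"
```

```text
the job is handed in; nothing more can be done
None
```

I lifted the microcentrifuge's lid by its handle to about 0.8 rad (46°), let go and took the hand away. The lid stayed up by itself, and I handed the job in at about 9 s of the 40 s allowed.

- **Lid holding:** two pictures 2.6 s apart, with the hand away, show no movement of the lid beyond image noise. The 0.8 rad comes from matching the pictures to the lid's geometry, because the joint angle itself cannot be read.
- **Release:** the wrist force was about 0 when the fingers opened, and only sensor noise (up to about 1 N) after that.
- **Heater:** the arm never went near its lid. I did not take a close-up of it at the end.
- **Checks:** none failed. In the first fit of the instrument's position, the back lid corners were off by 1 to 4 pixels, while the handle ends fitted within about 1 pixel. The grasp on the bar confirmed the position.

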